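# Tip the lens carton onto its back and square it to the stop

## Task

Tip the standing lens carton over toward the steel stop rail by pushing on it, so that it lies on its back with its labelled front facing up. Then push it along the bench until its top end sits square and flush against the face of the rail, and come away from it. Do not lift or carry the carton, and leave the jar, the beaker and the cotton bud tub where they stand.

Things in the scene. Friction and masses are not known exactly. Their poses are not given: they have to be found in the camera images.
- lens_box: White loose carton, 64 mm deep (own x), 98 wide (y), 150 tall (z), 0.15 to 0.31 kg. Origin: centre of its underside. Starts upright; own -x is the labelled front, on the robot side, own +x the back, toward the rail (within 0.2 rad). On its back it is 64 mm high, own x down, origin 32 mm up in its near end. A push over 110 mm up tips it without sliding; past 0.4 rad it falls by itself.
- lens_box_top (a point): Centre of the carton's top end, 150 mm from its origin along own z. Once the carton lies on its back, this end points to the rail.
- stop_rail: Low angle-steel stop rail fixed to the bench: upright face 180 mm long (own y), 30 mm high, with a 32 mm deep screwed foot behind it. Origin: middle of the face at bench level. The face lies at own x = 0; own +x is level and points squarely into it, away from the carton. The carton starts with its middle 215 to 250 mm in front of the face, within 30 mm of the rail's middle sideways.
- pad_jar: Clear jar with a red screw cap, 62 mm diameter, 94 mm tall, loose, beside the work; origin at the centre of its underside. To be left alone.
- cup: Frosted plastic beaker, empty, open at the top, up to 76 mm wide, 85 mm tall, loose, beside the work; origin at the centre of its underside. To be left alone.
- swabs: Clear round tub of cotton buds, 77 mm diameter, 80 mm tall, loose, to the right of the carton; origin at the centre of its underside. To be left alone.
There are look-alikes about, which are no part of the job. What is shaped like the stop_rail but orange is not meant. What is shaped like the lens_box but red is not meant.

How it is judged:
By the outcome, as a careful person would: the job done as asked, in the order asked, and still so for the second after the job is handed in, with the robot touching nothing.
It also fails if it takes over 58 s, if anything falls off the work surface, if the arm or the gripper's body presses on something with over 40 N, if the wrist force passes 120 N, or if a joint passes its speed limit or range.

## Robot

A 7-joint arm with a two-finger parallel gripper is mounted at the origin on a cart in front of the work surface, level with it; the furniture and walls round the work are solid. World frame = base frame: x ahead of the robot, y to its left, z up, the work surface at z = 0. Lengths are in m, angles in rad, forces in N, time in s.
With the tool pointing down it reaches from about 0.35 to 0.9 m from the base axis. Payload 19.9 kg.
Tool frame: the origin (TCP) lies on the mounting face of the last link; the fingertips stand 199 mm ahead of it and the grasp point (between the pads) lies 180 mm ahead of it; z points along the fingers, y is the line along which they close (so a half turn about z gives the same grasp; the last joint's range is limited). The gripper opens to 94 mm and grips with 3 to 60 N. Pads are 16 mm wide; open, the fingers measure 119 mm over their backs; the gripper's body (75 mm by 177 mm) begins 78 mm behind the grasp point.
Start: joints at [1.123, 0.417, -0.01, 1.614, 0.005, 1.111, -0.053], TCP at [0.247, -0.574, 0.405] pointing down, gripper open.
Joint ranges: [-2.81, 2.81], [-0.39, 2.02], [-1.27, 1.25], [0.06, 2.57], [-1.19, 4.33], [0.19, 2], [-2.82, 2.82]. Speed limits (rad/s): [1.89, 1.89, 2.39, 2.39, 3.01, 3.01, 3.01].

## Interface

Orientations are given as [roll, pitch, yaw] about the fixed x, y, z axes, in that order (R = Rz(yaw) Ry(pitch) Rx(roll)).
In Python, from station import env gives the robot as it stands.
- The arm moves only by the tool apply_moves, never from a script. Its argument "rows" is text: rows parted by semicolons, each of 7 numbers parted by spaces: the shift along the tool's x, y, z in cm, then the turn, a rotation vector about the tool's x, y, z in rad, then the opening in per cent of the stroke, from 0 (shut) to 100 (fully open). In form: tx ty tz rx ry rz jaw; .... A call has 1 to 12 rows; each row is the pose to reach, as a shift and turn from the pose commanded when the call began, along the tool's axes at that moment; what a row does not reach only later rows make up. A row lasts 1/10 s, in which the tool goes at most 50 mm and 8.59 degrees, less where a joint would pass 70% of its speed; a pose out of reach is approached as far as the arm can. A call with a gripper value outside its range is refused whole. The fingers move at their own pace and stop on an object; "force" is the grip in N (left out, the last holds). Time passes only in rows, so rows that repeat a pose let the fingers close. It gives the time, the measured TCP pose, the force, the opening and the grip force at its end, in the units of the state.
- env.observe(): the state, without advancing time (a new reading comes with each control period).
- env.get_image(name): name is "scene" or "side" or "wrist"; returns a dict with "img" (480x640x3 uint8, red, green, blue), "z_map" (480x640 float32, m along the optical axis (not along the pixel's ray), 0 where there is no reading), "fov_y" (degrees; the focal length in pixels is half the picture's height over the tangent of half this angle, whatever the lens; pixels are square), "cx", "cy" (the principal point, pixels), "dist" ([k1, k2, p1, p2, k3] as OpenCV has them; the pictures are not rectified), "origin" and "orientation" of the camera in the world. Camera axes: x right, y up, looking along -z (the intrinsics and any distortion apply to the point x, -y, -z); pixel columns grow to the right and rows downward; lengths in m; the calibration is good to about 2 mm. A picture is of the moment at which its call begins.
- env.close_job(): hands the job in; it is judged then, once.
The state is a dict: "t": time; "qpos": joint angles; "dq": joint speeds; "joint_torque": joint torques, N m; "tool_pos": TCP position; "orientation": TCP orientation; "wrist_force": force on the tool from outside, world axes, zero at the start; "wrist_torque": the same for the moment, N m; "finger_gap": opening from 0.0 (shut) to 1.0 (fully open); "grip_force": force on a finger pad.
Only numpy, scipy, OpenCV 4.12 (cv2) and the standard library are available. Lean on these libraries where they do the work, as an engineer would, in place of code of your own. Each camera call takes 0.05 s, during which the arm holds its last target. There are 200 camera calls.

## Working session

There is one attempt and no reset: what is moved stays moved. The work goes in short steps, Python scripts to look and compute and a tool call to move; the robot and the scene stay as the last step left them, time stands still between calls to the robot, and variables do not carry over. Pictures are saved under pics/ and viewed, at most 10 in all, crops included, and the job is handed in when it is done.

Besides the shell and the picture viewer there is one more tool, called as name(argument=value, ...), one argument or row to a line, values as JSON. apply_moves: Moves the arm, as the interface text tells. Its arguments: {"type":"object","properties":{"rows":{"type":"string"},"force":{"type":"number"}},"required":["rows"]}

```bash
ls; mkdir -p pics
cat > h.py <<'E'
import numpy as np, cv2
from scipy.spatial.transform import Rotation as R
from station import env
def pts(d):
    h,w=d["z_map"].shape; f=h/2/np.tan(np.radians(d["fov_y"])/2)
    K=np.array([[f,0,d["cx"]],[0,f,d["cy"]],[0,0,1]])
    u,v=np.meshgrid(np.arange(w),np.arange(h))
    n=cv2.undistortPoints(np.stack([u,v],-1).reshape(-1,1,2).astype(float),K,np.array(d["dist"],float)).reshape(h,w,2)
    z=d["z_map"].astype(float)
    c=np.stack([n[...,0]*z,-n[...,1]*z,-z],-1)
    P=c@R.from_euler('xyz',d["orientation"]).as_matrix().T+np.array(d["origin"]) 
    P[z==0]=np.nan
    return P
def save(n,d): cv2.imwrite(f"pics/{n}.png",d["img"][...,::-1])
E
python3 - <<'E'
from h import *
for n in ("scene","side"):
    d=env.get_image(n); save(n+"0",d); np.save(n+"0.npy",pts(d)); print(n,d["origin"],d["orientation"],d["fov_y"])
print(env.observe())
E
```

```text
pics
scene [0.13745415 0.51442092 0.82360567] [ 0.82271612 -0.00672823 -2.61021936] 43.51687924768128
side [0.02554661 0.55328885 0.45977629] [ 1.17291773 -0.02411873 -2.52820359] 45.56261892949612
{'t': 0.1, 'qpos': array([ 1.12347999,  0.41792486, -0.01027378,  1.61410305,  0.00469868,
        1.11068797, -0.05300259]), 'dq': array([ 4.93037625e-04, -1.80711869e-03, -1.97876932e-04, -1.00654619e-03,
        5.41447482e-04,  1.25240170e-03, -7.50600943e-05]), 'joint_torque': array([ 1.95106777e-04, -8.52583337e+01,  6.40003905e-01, -4.26693785e+01,
       -4.87489882e-02,  1.64481963e-02,  7.55008659e-05]), 'tool_pos': array([ 0.24667689, -0.57413563,  0.40408585]), 'orientation': array([-3.14049689e+00,  9.62214516e-05,  4.05794453e-01]), 'wrist_force': array([0.08678589, 0.51142982, 0.51497581]), 'wrist_torque': array([ 0.03574587, -0.02808581,  0.03635763]), 'grip_force': 0.0, 'finger_gap': 1.0023074052231795}
```

View pics/scene0.png

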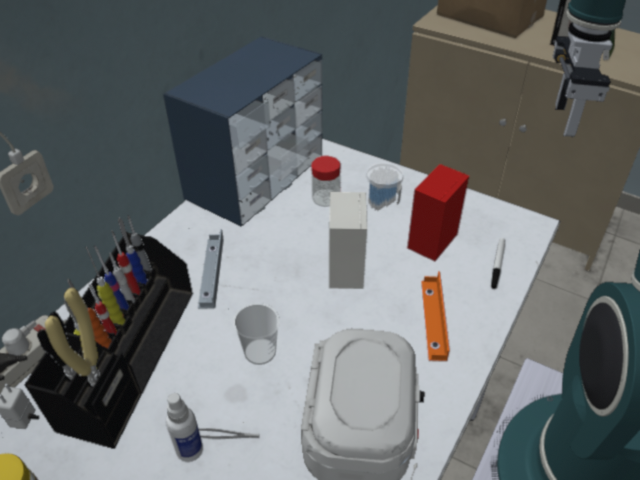

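View pics/side0.png

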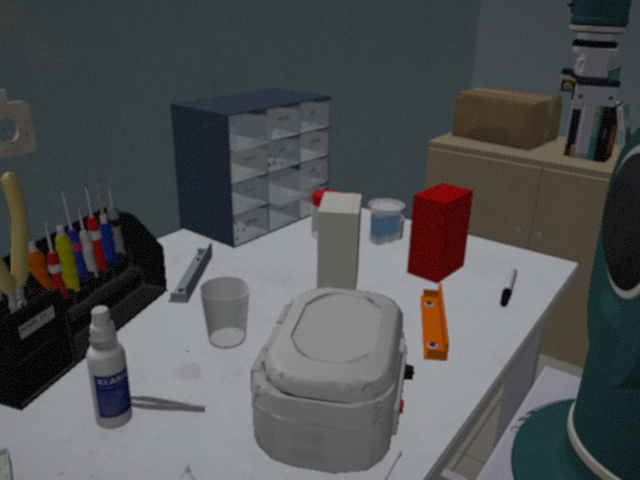

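The scene picture shows the white carton at about (348,240), the grey rail at (210,268), the jar at (326,180), the tub at (384,185), the beaker at (257,335). The red carton at (438,212) and the orange rail at (435,315) are the decoys. The side view agrees.

```bash
python3 - <<'E'
from h import *
P=np.load("scene0.npy"); I=cv2.imread("pics/scene0.png")
def reg(n,x0,x1,y0,y1,zl,zh):
    q=P[y0:y1,x0:x1].reshape(-1,3); q=q[(q[:,2]>zl)&(q[:,2]<zh)]
    print(n,len(q),"min",q.min(0).round(3),"max",q.max(0).round(3),"med",np.median(q,0).round(3))
    return q
def rect(q):
    r=cv2.minAreaRect((q[:,:2]*1000).astype(np.float32)); print("  rect",r, cv2.boxPoints(r).round(0).tolist())
print("bench",np.nanmedian(P[290:310,300:400,2]))
q=reg("boxtop",322,375,185,230,.14,.165); rect(q)
q=reg("boxside",322,372,185,292,.02,.13)
rect(q)
for zl,zh in((.015,.04),(.022,.04)):
    q=reg("rail",194,228,226,310,zl,zh); rect(q)
q=reg("railfoot",194,228,226,310,.002,.012); rect(q)
q=reg("jarcap",308,345,150,182,.07,.12); rect(q)
q=reg("tub",362,408,160,210,.07,.1); rect(q)
q=reg("cup",230,282,300,366,.07,.1); rect(q)
q=reg("red",405,470,165,260,.14,.17); rect(q)
q=reg("orange",418,452,270,362,.015,.05); rect(q)
q=reg("case",300,425,325,475,.03,.3); rect(q)
q=reg("drawers",165,325,40,220,.03,.4); rect(q)
# rail points pixel cols
for v in range(232,306,8):
    print(v,[tuple(P[v,u].round(3)) for u in range(198,224,4)])
E
python3 -c "
import cv2
a=cv2.imread('pics/scene0.png')[180:320,180:390]
cv2.imwrite('pics/crop0.png',cv2.resize(a,None,fx=3.8,fy=3.8,interpolation=2))"
```

```text
bench -0.0007691263769759038
boxtop 1402 min [ 0.46  -0.241  0.144] max [ 0.561 -0.124  0.154] med [ 0.509 -0.179  0.15 ]
  rect ((510.84686279296875, -182.36514282226562), (63.90495681762695, 102.0047836303711), 29.79947853088379) [[458.0, -154.0], [508.0, -243.0], [564.0, -211.0], [513.0, -122.0]]
boxside 1853 min [ 0.459 -0.379  0.02 ] max [ 0.645 -0.123  0.13 ] med [ 0.491 -0.142  0.07 ]
  rect ((555.3895874023438, -244.42996215820312), (102.54193115234375, 258.64739990234375), 24.207975387573242) [[456.0, -148.0], [562.0, -383.0], [655.0, -341.0], [549.0, -105.0]]
rail 304 min [ 0.662 -0.128  0.015] max [0.781 0.035 0.034] med [ 0.706 -0.043  0.027]
  rect ((722.00634765625, -47.337318420410156), (29.025684356689453, 183.1781005859375), 31.7005672454834) [[662.0, 23.0], [758.0, -133.0], [782.0, -118.0], [686.0, 38.0]]
rail 205 min [ 0.662 -0.128  0.022] max [0.765 0.025 0.034] med [ 0.708 -0.045  0.029]
  rect ((713.244873046875, -52.78839874267578), (4.74412727355957, 183.25111389160156), 32.92881393432617) [[661.0, 23.0], [761.0, -131.0], [765.0, -128.0], [665.0, 25.0]]
railfo
[... 5648 characters left out ...]
691), np.float64(0.011), np.float64(0.007)), (np.float64(0.686), np.float64(0.006), np.float64(0.005)), (np.float64(0.669), np.float64(0.012), np.float64(0.022)), (np.float64(0.678), np.float64(-0.006), np.float64(-0.002)), (np.float64(0.669), np.float64(-0.007), np.float64(0.002))]
304 [(np.float64(0.696), np.float64(0.029), np.float64(-0.0)), (np.float64(0.681), np.float64(0.033), np.float64(0.013)), (np.float64(0.677), np.float64(0.028), np.float64(0.011)), (np.float64(0.671), np.float64(0.024), np.float64(0.01)), (np.float64(0.663), np.float64(0.022), np.float64(0.013)), (np.float64(0.666), np.float64(0.009), np.float64(-0.002)), (np.float64(0.66), np.float64(0.005), np.float64(-0.002))]
```

View pics/crop0.png

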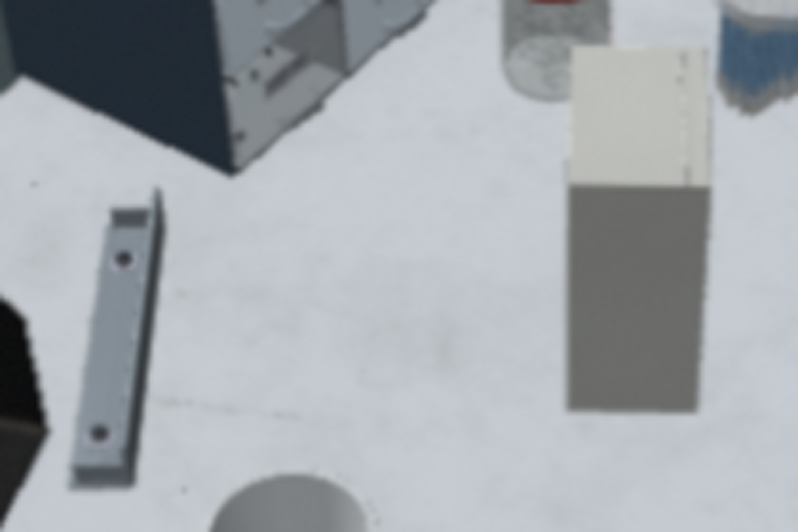

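The crop shows the rail's face side from about (158,200) to (130,480), and the carton upright at (640,230). The path between them is clear.

Measured: the rail face is at about (0.711, -0.054) with yaw 0.574. The carton is at (0.511, -0.182) with yaw about 0.52. I'll move behind the carton, high up.

apply_moves(
  rows="32.4 -24.6 0 0 0 -0.168 60;32.4 -24.6 0 0 0 -0.168 60;32.4 -24.6 0 0 0 -0.168 60;32.4 -24.6 0 0 0 -0.168 60;32.4 -24.6 0 0 0 -0.168 60;32.4 -24.6 0 0 0 -0.168 60;32.4 -24.6 0 0 0 -0.168 60;32.4 -24.6 0 0 0 -0.168 60;32.4 -24.6 0 0 0 -0.168 60;32.4 -24.6 0 0 0 -0.168 60;32.4 -24.6 0 0 0 -0.168 60;32.4 -24.6 0 0 0 -0.168 60",
)

```text
t: 1.3
tool_pos: [0.4467, -0.2216, 0.4045]
orientation: [-3.141, 0.0, 0.572]
wrist_force: [-1.2, 0.1, 0.4]
finger_gap: 0.601
grip_force: 0.0
```

apply_moves(
  rows="0 0 4 0 0 0 60;0 0 8 0 0 0 60;0 0 8 0 0 0 60;1 0 8 0 0 0 60;2 0 8 0 0 0 60;2.4 0 8 0 0 0 60;2.8 0 8 0 0 0 60;3.1 0 8 0 0 0 60;3.4 0 8 0 0 0 60;3.7 0 8 0 0 0 60;4 0 8 0 0 0 60;4 0 8 0 0 0 60",
)

```text
t: 2.5
tool_pos: [0.4812, -0.1984, 0.3246]
orientation: [-3.141, -0.0, 0.574]
wrist_force: [0.1, -0.7, -0.0]
finger_gap: 0.599
grip_force: 0.2
```

Run:
```python
from h import *
o=env.observe(); print(o["t"],o["tool_pos"],o["wrist_force"])
d=env.get_image("side"); save("side1",d)
```

```text
2.5 [ 0.48115052 -0.19838372  0.32460608] [ 0.14660341 -0.72517726 -0.01780397]
```

View pics/side1.png

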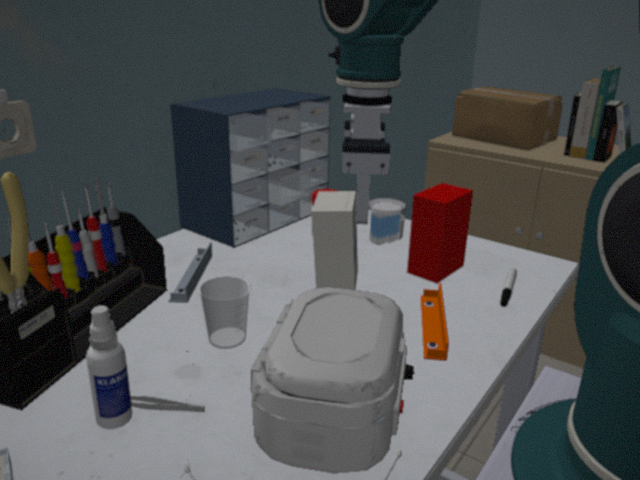

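The picture shows the finger at (362,205) just in contact, with the carton's top shifted left to about (335,200), so it is starting to tip. I'll keep pushing slowly.

apply_moves(
  rows="0.5 0 0 0 0 0 60;1 0 0 0 0 0 60;1.5 0 0 0 0 0 60;2 0 0 0 0 0 60;2.4 0 0 0 0 0 60;2.8 0 0 0 0 0 60;3.2 0 0 0 0 0 60;3.6 0 0 0 0 0 60;4 0 0 0 0 0 60;4.4 0 0 0 0 0 60;4.8 0 0 0 0 0 60;5.2 0 0 0 0 0 60",
)

```text
t: 3.75
tool_pos: [0.5248, -0.1702, 0.3246]
orientation: [-3.141, 0.0, 0.574]
wrist_force: [-0.7, -0.5, -0.5]
finger_gap: 0.597
grip_force: 0.0
```

Run:
```python
from h import *
o=env.observe(); print(o["t"],o["tool_pos"],o["wrist_force"])
d=env.get_image("side"); save("side2",d)
```

```text
3.75 [ 0.52482724 -0.17021548  0.32461403] [-0.69242872 -0.51506124 -0.45185482]
```

View pics/side2.png

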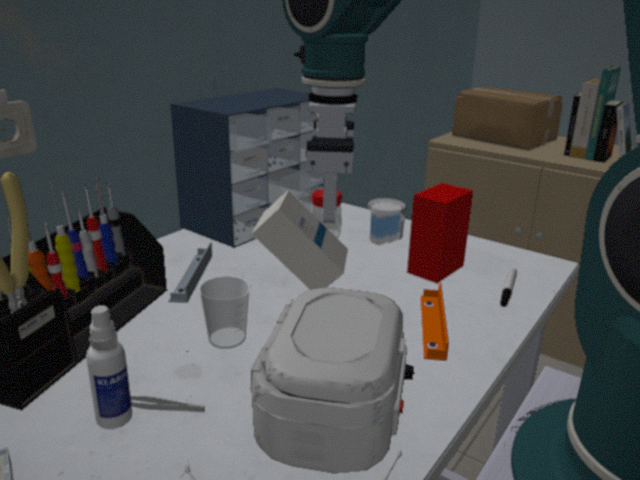

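The picture shows the carton mid-fall, with its label facing up toward the robot. The finger at (330,205) is no longer pushing it. I'll back off and let it settle.

apply_moves(
  rows="0 0 0 0 0 0 60;-2 0 0 0 0 0 60;-5 0 0 0 0 0 60;-6.5 0 0 0 0 0 60;-6.5 0 0 0 0 0 60;-6.5 0 0 0 0 0 60;-6.5 0 0 0 0 0 60",
)

```text
t: 4.5
tool_pos: [0.4707, -0.205, 0.3247]
orientation: [3.142, -0.001, 0.575]
wrist_force: [0.1, 0.6, 0.1]
finger_gap: 0.597
grip_force: 0.0
```

```bash
cat >> h.py <<'E'
Y=0.574; O=np.array([.7115,-.054]); 
def rail(xy): # world->rail frame
    return (np.asarray(xy)-O)@np.array([[np.cos(Y),-np.sin(Y)],[np.sin(Y),np.cos(Y)]])
def box(tag):
    d=env.get_image("scene"); save(tag,d); P=pts(d).reshape(-1,3)
    r=rail(P[:,:2]); m=(r[:,0]>-.30)&(r[:,0]<.03)&(abs(r[:,1])<.09)&(P[:,2]>.057)&(P[:,2]<.072)
    rr=cv2.minAreaRect((r[m]*1000).astype(np.float32)); print("top of box in rail frame mm",m.sum(),rr)
    print(np.round(cv2.boxPoints(rr),1).tolist(), "z",np.median(P[m,2]), "1-99%",np.percentile(r[m]*1000,[1,99],axis=0).round(1))
    q=rail(P[:,:2]); k=(abs(q[:,0])<.015)&(abs(q[:,1])<.085)&(P[:,2]>.025)&(P[:,2]<.034); l=np.polyfit(q[k,1],q[k,0],1)
    print("rail top fit",k.sum(),l)
    o=env.observe(); print("t",o["t"],"tcp",o["tool_pos"],"rail frame",rail(o["tool_pos"][:2]),o["orientation"])
    return P,r
E
python3 - <<'E'
from h import *
box("scene3")
E
```

```text
top of box in rail frame mm 3227 ((-129.82778930664062, -5.026954650878906), (105.11990356445312, 148.82154846191406), 86.6421890258789)
[[-207.1999969482422, -53.099998474121094], [-58.599998474121094, -61.900001525878906], [-52.5, 43.099998474121094], [-201.0, 51.79999923706055]] z 0.06381209523229547 1-99% [[-202.7  -54.4]
 [ -57.1   46.5]]
rail top fit 167 [-0.00111126  0.0018923 ]
t 4.55 tcp [ 0.47071656 -0.20502257  0.32466375] rail frame [-0.284199    0.00392523] [-3.14153205e+00 -4.47415250e-04  5.74934239e-01]
```

View pics/scene3.png

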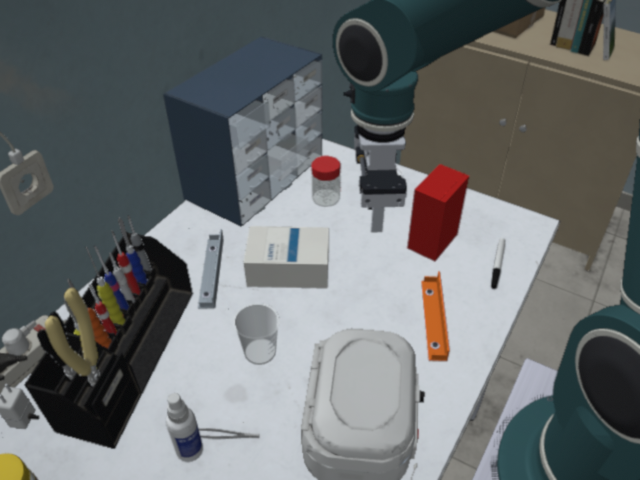

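The carton is lying label up: top at (287,245), top end toward the rail, 55 mm short of it and about 3.3° skewed. I'll come down and push square with both fingers.

apply_moves(
  rows="0 0.3 4 0 0 0 60;0 0.3 8 0 0 0 60;0 0.3 9.7 0 0 0 60;0 0.3 9.7 0 0 0 60;3 0.3 9.7 0 0 0 60;5 0.3 9.7 0 0 0 60;6 0.3 9.7 0 0 0 60;6.4 0.3 9.7 0 0 0 60;6.8 0.3 9.7 0 0 0 60;7.2 0.3 9.7 0 0 0 60;7.6 0.3 9.7 0 0 0 60;8 0.3 9.7 0 0 0 60",
)

```text
t: 5.75
tool_pos: [0.5387, -0.1651, 0.2277]
orientation: [3.142, 0.0, 0.573]
wrist_force: [-1.8, -1.1, 1.1]
finger_gap: 0.599
grip_force: 0.8
```

apply_moves(
  rows="0.3 0 0 0 0 0 60;0.6 0 0 0 0 0 60;0.9 0 0 0 0 0 60;1.2 0 0 0 0 0 60;1.5 0 0 0 0 0 60;1.8 0 0 0 0 0 60;2.1 0 0 0 0 0 60;2.4 0 0 0 0 0 60;2.7 0 0 0 0 0 60;3 0 0 0 0 0 60;3.3 0 0 0 0 0 60;3.3 0 0 0 0 0 60",
)

```text
t: 6.95
tool_pos: [0.5669, -0.1465, 0.2277]
orientation: [-3.142, -0.0, 0.574]
wrist_force: [0.3, 0.4, -0.3]
finger_gap: 0.596
grip_force: 0.0
```

Run:
```python
from h import *
box("scene4"); print(env.observe()["wrist_force"])
```

```text
top of box in rail frame mm 2911 ((-96.77104187011719, -0.2582855224609375), (166.96131896972656, 103.36038208007812), 0.4526883661746979)
[[-180.6999969482422, 50.79999923706055], [-179.8000030517578, -52.599998474121094], [-12.899999618530273, -51.29999923706055], [-13.699999809265137, 52.099998474121094]] z 0.06381594547715774 1-99% [[-173.3  -48.4]
 [ -15.3   49.3]]
rail top fit 170 [-0.006456   0.0016698]
t 7.0 tcp [ 0.56671175 -0.14657386  0.22762808] rail frame [-0.17185104  0.00088177] [-3.14154670e+00 -3.49865983e-04  5.74178899e-01]
[ 0.26398493 -1.08620419  0.30121113]
```

apply_moves(
  rows="0.2 0 0 0 0 0 60;0.4 0 0 0 0 0 60;0.6 0 0 0 0 0 60;0.8 0 0 0 0 0 60;0.9 0 0 0 0 0 60;1 0 0 0 0 0 60;1.1 0 0 0 0 0 60;1.2 0 0 0 0 0 60;1.2 0 0 0 0 0 60",
)

```text
t: 7.9
tool_pos: [0.5767, -0.1402, 0.2276]
orientation: [-3.142, -0.0, 0.574]
wrist_force: [-0.0, 0.2, 0.7]
finger_gap: 0.6
grip_force: 0.0
```

apply_moves(
  rows="0.05 0 0 0 0 0 60;0.1 0 0 0 0 0 60;0.1 0 0 0 0 0 60",
)

```text
t: 8.2
tool_pos: [0.5775, -0.1398, 0.2276]
orientation: [-3.142, -0.0, 0.574]
wrist_force: [-0.5, -1.1, -0.1]
finger_gap: 0.601
grip_force: 0.5
```

apply_moves(
  rows="0.05 0 0 0 0 0 60;0.1 0 0 0 0 0 60;0.1 0 0 0 0 0 60",
)

```text
t: 8.5
tool_pos: [0.5783, -0.1392, 0.2276]
orientation: [-3.142, -0.0, 0.574]
wrist_force: [-0.7, -0.6, 1.2]
finger_gap: 0.598
grip_force: 0.5
```

apply_moves(
  rows="0.05 0 0 0 0 0 60;0.1 0 0 0 0 0 60;0.1 0 0 0 0 0 60",
)

```text
t: 8.8
tool_pos: [0.5788, -0.139, 0.2276]
orientation: [-3.141, 0.001, 0.574]
wrist_force: [-4.3, -2.3, 3.6]
finger_gap: 0.598
grip_force: 2.7
```

apply_moves(
  rows="0.05 0 0 0 0 0 60;0.1 0 0 0 0 0 60;0.1 0 0 0 0 0 60",
)

```text
t: 9.1
tool_pos: [0.5792, -0.1389, 0.2275]
orientation: [-3.141, 0.003, 0.573]
wrist_force: [-10.4, -5.2, 8.0]
finger_gap: 0.6
grip_force: 5.5
```

```bash
python3 - <<'E'
from h import *
box("scene5"); print(env.observe()["wrist_force"],env.observe()["wrist_torque"])
E
python3 -c "
import cv2
a=cv2.imread('pics/scene5.png')[190:330,180:390]
cv2.imwrite('pics/crop5.png',cv2.resize(a,None,fx=3.8,fy=3.8,interpolation=2))"
```

```text
top of box in rail frame mm 2890 ((-83.01939392089844, -0.42578887939453125), (166.62789916992188, 103.13748931884766), 0.1522171050310135)
[[-166.5, 50.900001525878906], [-166.1999969482422, -52.20000076293945], [0.4000000059604645, -51.79999923706055], [0.20000000298023224, 51.400001525878906]] z 0.06383469547700005 1-99% [[-159.1  -48.5]
 [  -1.5   49.5]]
rail top fit 76 [ 0.1850151  -0.01200881]
t 9.15 tcp [ 0.57917489 -0.13887918  0.22753409] rail frame [-0.15720712  0.00057584] [-3.14097641e+00  2.49499832e-03  5.73192524e-01]
[-10.24027734  -5.26552433   8.78231918] [-0.86958229  2.19746759  0.27198187]
```

View pics/crop5.png

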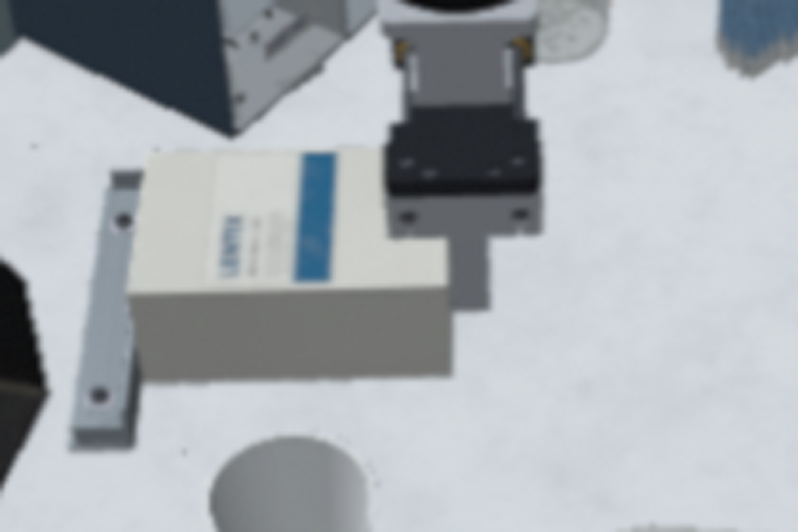

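The picture shows the carton's top end along the rail face, label up and square. The force has risen to 12 N and both fingers are loaded, so it is seated. I'll back away straight, then go up.

apply_moves(
  rows="-0.1 0 0 0 0 0 60;-0.3 0 0 0 0 0 60;-0.6 0 0 0 0 0 60;-2 0 0 0 0 0 60;-5 0 0 0 0 0 60;-6 0 0 0 0 0 60;-6 0 -5 0 0 0 60;-6 0 -10 0 0 0 60;-8 0 -15 0 0 0 60;-11 0 -17 0 0 0 60;-12 0 -17 0 0 0 60;-12 0 -17 0 0 0 60",
)

```text
t: 10.35
tool_pos: [0.478, -0.2043, 0.3978]
orientation: [3.141, 0.0, 0.571]
wrist_force: [0.6, 0.9, -1.8]
finger_gap: 0.601
grip_force: 0.0
```

```bash
python3 - <<'E'
from h import *
P,r=box("scene6"); print(env.observe()["wrist_force"])
P0=np.load("scene0.npy").reshape(-1,3)
for n,c in dict(jar=(.652,-.342),tub=(.539,-.390),cup=(.539,.057)).items():
    for A in (P0,P):
        m=(np.hypot(A[:,0]-c[0],A[:,1]-c[1])<.06)&(A[:,2]>.07)&(A[:,2]<.1); print(n,m.sum(),A[m].mean(0).round(4))
E
python3 -c "
import cv2
a=cv2.imread('pics/scene6.png')[150:370,160:420]
cv2.imwrite('pics/crop6.png',cv2.resize(a,None,fx=2.7,fy=2.7,interpolation=2))"
```

```text
top of box in rail frame mm 3272 ((-74.11498260498047, -0.8748245239257812), (149.15997314453125, 105.72126770019531), 0.12246664613485336)
[[-148.8000030517578, 51.79999923706055], [-148.60000610351562, -53.900001525878906], [0.6000000238418579, -53.599998474121094], [0.4000000059604645, 52.099998474121094]] z 0.06381602325119462 1-99% [[-148.5  -48.8]
 [  -1.6   49.3]]
rail top fit 75 [ 0.16361368 -0.0105239 ]
t 10.4 tcp [ 0.47878045 -0.20341644  0.39714726] rail frame [-0.27655535  0.00089531] [-3.14131381e+00  2.39049324e-04  5.72799745e-01]
[ 0.2830655   0.36315922 -0.43865769]
jar 718 [ 0.6539 -0.3349  0.0889]
jar 731 [ 0.6548 -0.3353  0.0888]
tub 782 [ 0.5377 -0.3864  0.0814]
tub 391 [ 0.5233 -0.3866  0.081 ]
cup 665 [0.5413 0.0551 0.0797]
cup 660 [0.541  0.0549 0.0798]
```

View pics/crop6.png

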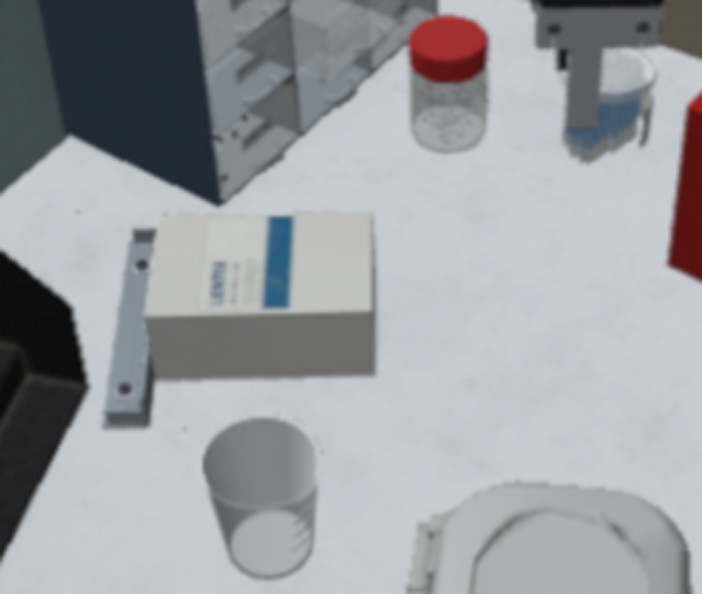

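The picture shows the carton flush and square at the rail with its label up (about (260,260)). The jar, tub (partly hidden by the gripper) and beaker haven't moved, and the gripper is clear. I'll hand it in.

```bash
python3 -c "
from station import env
print(env.close_job())"
```

```text
the job is handed in; nothing more can be done
None
```

The carton lies on its back, label up, with its top end flush and square against the steel rail by the camera measurements; the jar, beaker and tub were left where they stood, and the job is handed in.

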